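# Find the unlatched cover of the bench service duct and push it open

### The arm

A 6-joint arm with a two-finger parallel gripper is mounted at the origin on the work surface. World frame = base frame: x ahead of the robot, y to its left, z up, the work surface at z = 0. Lengths are in m, angles in rad, forces in N, time in s.
With the tool pointing down it reaches from about 0.35 to 0.875 m from the base axis. Payload 15.5 kg.
Tool frame: the origin (TCP) lies between the finger pads; the fingertips stand 22 mm ahead of it and the grasp point (between the pads) lies 3 mm ahead of it; z points along the fingers, y is the direction in which the jaws open and shut (so a half turn about z gives the same grasp; the last joint's range is limited). The gripper opens to 85 mm and grips with 20 to 120 N. Pads are 22 mm wide; open, the fingers measure 114 mm over their backs; the gripper's body (76 mm by 85 mm) begins 54 mm behind the grasp point. The pads swing forward as they close: fully open they stand 13 mm farther back than shut.
Start: joints at [-1.417, 0.494, 1.345, -0, 1.302, -0.096], TCP at [0.155, -0.606, 0.253] pointing down, gripper open.
Joint ranges: [-2.91, 2.91], [-0.82, 2.16], [0.22, 2.67], [-1.22, 4.37], [0.12, 2.79], [-3.08, 3.08]. Speed limits (rad/s): [1.89, 1.89, 2.57, 3.01, 3.01, 3.01].

### API

Orientations are given as a unit quaternion [w, x, y, z].
In Python, from plant import env, cams gives the robot as it stands.
- The arm moves only by the tool drive_tool, never from a script. Its argument "deltas" is one flat list of numbers, 7 for each row, row after row: the turn, a rotation vector about the tool's x, y, z in degrees, then the shift along the tool's x, y, z in m, then the opening, from 0 (shut) to 1 (fully open). In form: [ax, ay, az, tx, ty, tz, grip, ax, ay, az, tx, ty, tz, grip, ...]. A call has 1 to 8 rows; each row is the pose to reach, as a shift and turn from the pose commanded when the call began, along the tool's axes at that moment; what a row does not reach only later rows make up. A row lasts 1/10 s, in which the tool goes at most 50 mm and 8.59 degrees, less where a joint would pass 70% of its speed; a pose out of reach is approached as far as the arm can. A call with a gripper value outside its range is refused whole. The fingers move at their own pace and stop on an object; the grip force is fixed at half the most. Time passes only in rows, so rows that repeat a pose let the fingers close. It gives the time, the measured TCP pose, the force and the opening at its end, in the units of the state.
- env.get_obs(): the state, without advancing time (a new reading comes with each control period).
- cams.get_image(name): name is "scene" or "top" or "wrist"; returns (picture, depth): 400x640x3 uint8, red, green, blue; 400x640 float32, m along the optical axis (not along the pixel's ray), 0 where there is no reading.
- cams.calibration(name): a dict with "vfov" (degrees; the focal length in pixels is half the picture's height over the tangent of half this angle, whatever the lens; pixels are square), "cx", "cy" (the principal point, pixels), "dist" ([k1, k2, p1, p2, k3] as OpenCV has them; the pictures are not rectified), "R" (3x3) and "t" (3): a world point X has camera coordinates R X + t; the wrist camera has in their place "hand_eye" (4x4, takes a point from camera to tool coordinates, whose origin is the TCP and whose axes are the flange's). Camera axes: x right, y down, z forward; pixel columns grow to the right and rows downward; lengths in m; the calibration is good to about 2 mm. A picture is of the moment at which its call begins: read the wrist's pose just before it. calibration takes no time and is no camera call.
- env.hand_in(): hands the job in, once; it reports no verdict.
The state is a dict: "time": time; "joints": joint angles; "qd": joint speeds; "effort": joint torques, N m; "position": TCP position; "eef_rot": TCP orientation; "contact_force": force on the tool from outside, world axes, zero at the start; "wrist_torque": the same for the moment, N m; "finger_gap": opening from 0.0 (shut) to 1.0 (fully open).
Only numpy, scipy, OpenCV 4.12 (cv2) and the standard library are available. Lean on these libraries where they do the work, as an engineer would, in place of code of your own. Each camera call takes 0.05 s, during which the arm holds its last target.

### The job

One of the four identical metal cover plates on top of the bench service duct has been left unlatched: press lightly with the fingertips near the ribbed front edge of the covers, one after the other, to find the one that rocks, then push it open as far as it goes, so that the shut-off valve beneath can be reached. The other covers stay latched, so do not force them, and leave the tools, tin and glassware on the duct and around it where they are. Finish with the hand clear and the cover standing open.

Things in the scene. Friction and masses are not known exactly. Their poses are not given: they have to be found in the camera images.
- duct: White bench service duct, a fixed box 156 (x) x 700 (y) x 105 mm high; place and turn vary. Origin under its centre at bench level; its -x side is the front, facing the robot roughly. Four identical bare-metal covers lie along y on its top, flush with the rim. Below each is an open space 117 mm along y, 95 mm deep; a valve stands in its rear half, under 70 mm above the bench. Front half empty.
- cover_1_press (a point): Press point of the first (lowest y in the duct's frame) cover, -187.5 mm along the duct's y: on its upper face (105 mm above the bench when flush), mid-width, 30 mm behind its front edge, 40 mm in front of its pivot line. Moves with the cover; axes those of the duct when flush, z up. Cover: plate 120 (x) x 113 (y) x 5 mm, three thin dark ribs along its front edge, alike on all four.
- cover_2_press (a point): Press point of the second cover, -62.5 mm along the duct's y: on its upper face (105 mm above the bench when flush), mid-width, 30 mm behind its front edge, 40 mm in front of its pivot line. Moves with the cover; axes those of the duct when flush, z up. Cover: plate 120 (x) x 113 (y) x 5 mm, three thin dark ribs along its front edge, alike on all four.
- cover_3_press (a point): Press point of the third cover, +62.5 mm along the duct's y: on its upper face (105 mm above the bench when flush), mid-width, 30 mm behind its front edge, 40 mm in front of its pivot line. Moves with the cover; axes those of the duct when flush, z up. Cover: plate 120 (x) x 113 (y) x 5 mm, three thin dark ribs along its front edge, alike on all four.
- cover_4_press (a point): Press point of the fourth (highest y in the duct's frame) cover, +187.5 mm along the duct's y: on its upper face (105 mm above the bench when flush), mid-width, 30 mm behind its front edge, 40 mm in front of its pivot line. Moves with the cover; axes those of the duct when flush, z up. Cover: plate 120 (x) x 113 (y) x 5 mm, three thin dark ribs along its front edge, alike on all four.
- cover_1 (a joint): Tilt of the first (lowest y in the duct's frame) cover, rad: 0 flush, 1.0 open at its stop. It tips like a see-saw about a line along the duct's y: front edge down into the duct, rear edge up; its rear half cannot be pressed down. Three covers are held by hidden catches and give under 0.03; the unlatched one (any of the four) yields to about 3 N at its press point and stays where left.
- cover_2 (a joint): Tilt of the second cover, rad: 0 flush, 1.0 open at its stop. It tips like a see-saw about a line along the duct's y: front edge down into the duct, rear edge up; its rear half cannot be pressed down. Three covers are held by hidden catches and give under 0.03; the unlatched one (any of the four) yields to about 3 N at its press point and stays where left.
- cover_3 (a joint): Tilt of the third cover, rad: 0 flush, 1.0 open at its stop. It tips like a see-saw about a line along the duct's y: front edge down into the duct, rear edge up; its rear half cannot be pressed down. Three covers are held by hidden catches and give under 0.03; the unlatched one (any of the four) yields to about 3 N at its press point and stays where left.
- cover_4 (a joint): Tilt of the fourth (highest y in the duct's frame) cover, rad: 0 flush, 1.0 open at its stop. It tips like a see-saw about a line along the duct's y: front edge down into the duct, rear edge up; its rear half cannot be pressed down. Three covers are held by hidden catches and give under 0.03; the unlatched one (any of the four) yields to about 3 N at its press point and stays where left.
- septa_tin: Low round metal tin, 50 mm across, 22 mm high, standing on the duct's deck at its high-y end. Origin under its centre. Only stands by.
- wrench: Small steel open-ended wrench, 130 mm long, lying on the duct's deck at its low-y end. Origin under its middle. Only stands by.
- vial_rack: White rack 62 x 110 mm with eight capped vials, 49 mm high, on the bench just in front of the duct. Origin under its centre. Only stands by.
- screwdriver: Screwdriver with black handle, 170 mm long, lying on the bench in front of the duct. Origin under its middle. Only stands by.
- solvent_bottle: Brown bottle, 72 mm across, 150 mm high, on the bench behind the duct. Origin under its centre. Only stands by.
- beaker: Clear beaker, 68 mm across, 85 mm high, on the bench behind the duct. Origin under its centre. Only stands by.
- reagent_jar: Clear jar with lid, 60 mm across, 75 mm high, on the bench behind the duct. Origin under its centre. Only stands by.

How it is judged:
At the end, for the whole second after the job is handed in: The unlatched cover stands open at least 0.85 rad (49 degrees, of 57 at its stop) and at rest, the other three are flush (under 0.05 rad), and every loose thing is within 30 mm of where it stood (((value of joint cover_1 above 0.85 rad and velocity of joint cover_1 between -0.05 and 0.05 rad/s and value of joint each of cover_2, cover_3, cover_4 below 0.05 rad) or (value of joint cover_2 above 0.85 rad and velocity of joint cover_2 between -0.05 and 0.05 rad/s and value of joint each of cover_1, cover_3, cover_4 below 0.05 rad) or (value of joint cover_3 above 0.85 rad and velocity of joint cover_3 between -0.05 and 0.05 rad/s and value of joint each of cover_1, cover_2, cover_4 below 0.05 rad) or (value of joint cover_4 above 0.85 rad and velocity of joint cover_4 between -0.05 and 0.05 rad/s and value of joint each of cover_1, cover_2, cover_3 below 0.05 rad)) and distance of each of septa_tin, wrench, vial_rack, screwdriver, solvent_bottle, beaker, reagent_jar from where it was at the start of the episode below 0.03 m); the robot touches nothing.
It fails at once if the duct or a cover is pressed harder than 60 N (contact force between any of the fingers, the arm and duct above 60 N).
It fails at once if a bystander is knocked, pushed, lifted or carried more than 30 mm from its place (distance of any of septa_tin, wrench, vial_rack, screwdriver, solvent_bottle, beaker, reagent_jar from where it was at the start of the episode above 0.03 m).
It also fails if it takes over 54 s, if anything falls off the work surface, if the arm or the gripper's body presses on something with over 40 N, if the wrist force passes 120 N, or if a joint passes its speed limit or range.

## Working session

There is one attempt and no reset: what is moved stays moved. The work goes in short steps, Python scripts to look and compute and a tool call to move; the robot and the scene stay as the last step left them, time stands still between calls to the robot, and variables do not carry over. Pictures are saved under pics/ and viewed, and the job is handed in when it is done.

Besides the shell and the picture viewer there is one more tool, called after ">>>" as name(argument=value, ...) on one line, values as JSON. drive_tool: Moves the arm, as the interface text tells. Its arguments: {"type":"object","properties":{"deltas":{"type":"array"}},"required":["deltas"]}

```bash
mkdir -p pics; ls
python3 - <<'E'
from plant import env,cams
import cv2,numpy as np
print(env.get_obs())
for n in ("scene","top"):
    p,d=cams.get_image(n); cv2.imwrite(f"pics/{n}0.png",p[:,:,::-1]); np.save(f"{n}0.npy",d); np.save(f"{n}0_rgb.npy",p)
    print(n,cams.calibration(n))
print(cams.calibration("wrist"))
E
```

```text
pics
{'time': 0.0, 'joints': array([-1.41649188e+00,  4.94196489e-01,  1.34615992e+00, -1.86565087e-05,
        1.30247546e+00, -9.55033879e-02]), 'qd': array([-0.00093677, -0.0006996 ,  0.00138874, -0.00145731,  0.0004211 ,
        0.00074475]), 'effort': array([-1.37409788e-03, -8.82169461e+01, -3.83871102e+01, -1.29973100e-04,
        1.02023224e-02,  3.99559958e-07]), 'position': array([ 0.15445398, -0.60526238,  0.2526822 ]), 'eef_rot': array([-6.19077641e-04,  9.92209142e-01,  1.24581836e-01, -2.72032764e-05]), 'contact_force': array([0.32155718, 0.28166073, 0.78714988]), 'wrist_torque': array([ 0.03227133, -0.02236374, -0.01313681]), 'finger_gap': 0.9990684086194235}
scene {'vfov': 51.17995084979178, 'cx': 316.92771940392817, 'cy': 195.63553472196398, 'dist': array([0.01374956, 0.        , 0.        , 0.        , 0.        ]), 'R': array([[-0.49553508,  0.86856436, -0.00639772],
       [ 0.58038967,  0.3256272 , -0.74640121],
       [-0.64621422, -0.37358115, -0.66546548]]), 't': array([ 0.24295367, -0.27498213,  1.30835908])}
top {'vfov': 53.36416509598982, 'cx': 316.97366866230664, 'cy': 203.34969035748918, 'dist': array([-0.00841616,  0.        ,  0.        ,  0.        ,  0.        ]), 'R': array([[ 0.01039841, -0.999595  ,  0.02648973],
       [-0.98080322, -0.01535448, -0.19439464],
       [ 0.19472265, -0.02395982, -0.98056566]]), 't': array([0.01061432, 0.58014676, 1.01556984])}
{'vfov': 58.72412928191235, 'cx': 327.3236664575304, 'cy': 193.93226465794507, 'dist': array([-0.07851615,  0.        ,  0.        ,  0.        ,  0.        ]), 'hand_eye': array([[ 5.85698256e-04, -9.57149049e-01, -2.89595156e-01,
         7.36119700e-02],
       [ 9.99999375e-01,  2.84680175e-04,  1.08156688e-03,
        -5.89883403e-04],
       [-9.52778716e-04, -2.89595609e-01,  9.57148617e-01,
        -1.20587045e-01],
       [ 0.00000000e+00,  0.00000000e+00,  0.00000000e+00,
         1.00000000e+00]])}
```

View pics/scene0.png

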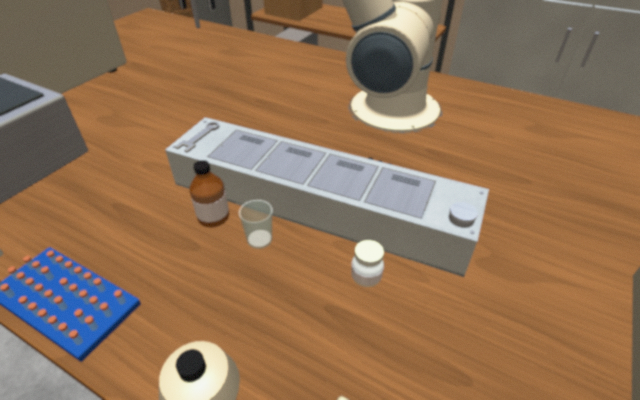

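View pics/top0.png

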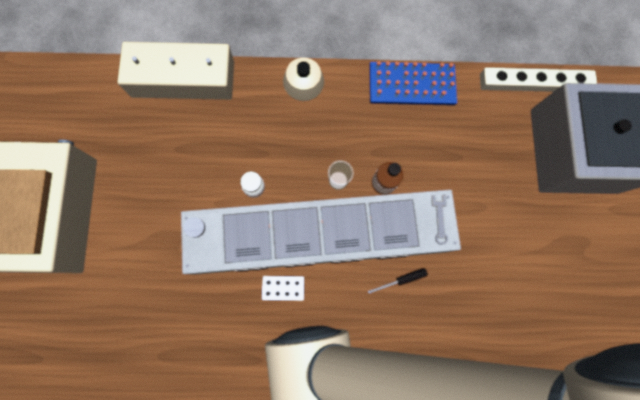

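The top view shows the duct with its deck corners near (181,211), (452,190), (460,249) and (184,273). The tin is at its left, high-y end and the wrench at its right end. The ribs face the robot (down in the picture), the vial rack is at (283,288) and the screwdriver at (398,281).

```bash
cat > h.py <<'E'
import numpy as np,cv2
def K(c):
    f=200/np.tan(np.radians(c['vfov']/2)); return np.array([[f,0,c['cx']],[0,f,c['cy']],[0,0,1]])
def cloud(c,d):
    v,u=np.mgrid[0:400,0:640]; 
    p=cv2.undistortPoints(np.stack([u.ravel(),v.ravel()],1).astype(np.float64)[:,None],K(c),c['dist'])[:,0]
    X=np.c_[p,np.ones(len(p))]*d.ravel()[:,None]
    return ((X-c['t'])@c['R']).reshape(400,640,3)
def onplane(c,uv,z):
    p=cv2.undistortPoints(np.array(uv,float)[:,None],K(c),c['dist'])[:,0]
    r=np.c_[p,np.ones(len(p))]@c['R']; o=-c['R'].T@c['t']
    return o+r*((z-o[2])/r[:,2])[:,None]
def proj(c,X):
    return cv2.projectPoints(np.array(X,float),cv2.Rodrigues(c['R'])[0],c['t'],K(c),c['dist'])[0][:,0]
E
python3 - <<'E'
from plant import cams
from h import *
for n in("top","scene"):
    c=cams.calibration(n); d=np.load(n+"0.npy"); P=cloud(c,d)
    m=(d>0)&(abs(P[...,2]-0.105)<0.012)&(P[...,0]>0.25)&(P[...,0]<0.9)&(abs(P[...,1])<.6)
    nl,lab,st,ce=cv2.connectedComponentsWithStats(m.astype(np.uint8)); k=1+np.argmax(st[1:,4])
    q=P[lab==k]; print(n,len(q),np.median(q[:,2]))
    print(cv2.minAreaRect((q[:,:2]*1000).astype(np.float32)), cv2.boxPoints(cv2.minAreaRect((q[:,:2]*1000).astype(np.float32))))
c=cams.calibration("top")
print(onplane(c,[[181,211],[452,190],[460,249],[184,273]],.105))
E
```

```text
top 16070 0.10357681889143491
((501.27667236328125, 9.376251220703125), (157.06068420410156, 699.1528930664062), 5.648745536804199) [[ 388.719    349.52545]
 [ 457.53632 -346.23236]
 [ 613.83435 -330.77295]
 [ 545.017    364.98486]]
scene 15483 0.10542948207661604
((502.45599365234375, 5.755523681640625), (162.1535186767578, 702.89453125), 5.704892158508301) [[ 386.84528  347.40268]
 [ 456.71628 -352.01047]
 [ 618.0667  -335.89163]
 [ 548.1957   363.5215 ]]
[[ 0.54516618  0.36465209  0.105     ]
 [ 0.61150455 -0.33347928  0.105     ]
 [ 0.45782823 -0.34542037  0.105     ]
 [ 0.39014482  0.34553773  0.105     ]]
```

```bash
cat >> h.py <<'E'
yaw=np.radians(5.67); C=np.array([.502,.0075,0])
Rd=np.array([[np.cos(yaw),-np.sin(yaw),0],[np.sin(yaw),np.cos(yaw),0],[0,0,1]])
def d2w(p): return np.array(p)@Rd.T+C
def w2d(p): return (np.array(p)-C)@Rd
PY=[-.1875,-.0625,.0625,.1875]
E
python3 - <<'E'
from plant import cams
from h import *
for n,b in(("top",(160,170,320,120)),("scene",(150,100,360,190))):
    c=cams.calibration(n); im=np.load(n+"0_rgb.npy")[:,:,::-1].copy()
    x,y,w,h=b; s=800//w+0; s=2.2
    im=cv2.resize(im[y:y+h,x:x+w],None,fx=s,fy=s,interpolation=cv2.INTER_CUBIC)
    def dr(p,col):
        q=[tuple(int(round(t)) for t in (uv-[x,y]+.5)*s) for uv in proj(c,d2w(p))]
        cv2.polylines(im,[np.array(q)],True,col,1)
    dr([[-.078,-.35,.105],[.078,-.35,.105],[.078,.35,.105],[-.078,.35,.105]],(0,0,255))
    for Y in PY:
        dr([[-.06,Y-.0565,.105],[.06,Y-.0565,.105],[.06,Y+.0565,.105],[-.06,Y+.0565,.105]],(0,255,0))
        dr([[-.032,Y,.105],[-.028,Y,.105]],(255,0,0))
    cv2.imwrite(f"pics/ov_{n}.png",im)
c=cams.calibration("top");d=np.load("top0.npy");P=cloud(c,d)
# rack & screwdriver
for (u,v) in [(283,288),(398,281),(410,276),(427,271),(370,291),(440,218)]: print(u,v,P[v,u],w2d(P[v,u]))
for p in PY: print(d2w([-.03,p,.105]))
E
```

```text
283 288 [0.35533169 0.10563345 0.02004324] [-0.13625526  0.11214397  0.02004324]
398 281 [ 0.37687253 -0.20347933  0.02176438] [-0.14535977 -0.19758466  0.02176438]
410 276 [ 0.39049176 -0.23667348  0.02122825] [-0.13508671 -0.23196197  0.02122825]
427 271 [ 0.4051117  -0.29131618 -0.00415943] [-0.12593692 -0.28778177 -0.00415943]
370 291 [ 0.34960199 -0.1288919   0.01139631] [-0.16512774 -0.12066787  0.01139631]
440 218 [ 0.53631727 -0.29688881  0.10840612] [ 0.00407614 -0.30629007  0.10840612]
[ 0.49067154 -0.18204661  0.105     ]
[ 0.4783217  -0.05765818  0.105     ]
[0.46597186 0.06673025 0.105     ]
[0.45362202 0.19111868 0.105     ]
```

View pics/ov_top.png

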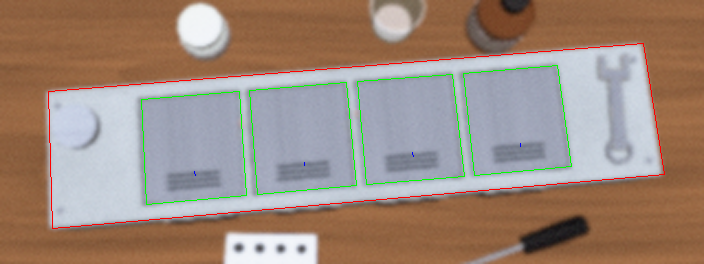

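View pics/ov_scene.png

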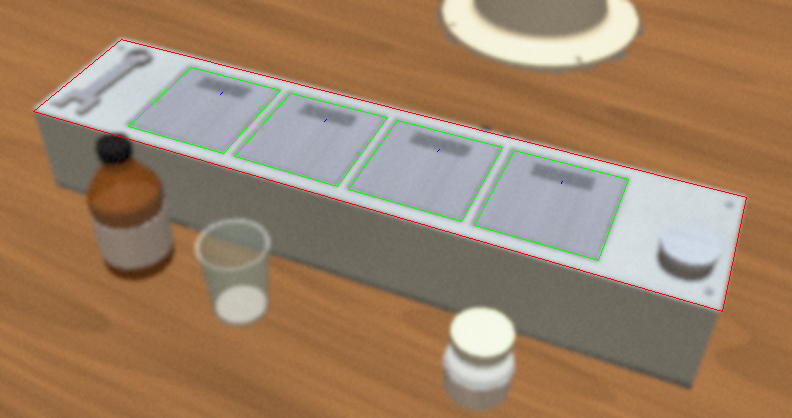

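```bash
cat > go.py <<'E'
import sys
from plant import env
from h import *
from scipy.spatial.transform import Rotation as Ro
def st():
    o=env.get_obs(); q=o['eef_rot']; R=Ro.from_quat([q[1],q[2],q[3],q[0]]); return o,R
def to(pd,o,R):
    T=Rd@np.diag([1,-1,-1.]); rv=(R.inv()*Ro.from_matrix(T)).as_rotvec(degrees=True)
    return rv.round(2), R.inv().apply(d2w(pd)-o['position']).round(4)
o,R=st(); print('t',o['time'],'F',o['contact_force'].round(2),'gap',o['finger_gap'],'duct',w2d(o['position']).round(4))
for a in sys.argv[1:]:
    print(a,*to([float(x) for x in a.split(',')],o,R))
E
python3 go.py -- -0.03,-.1875,.253 2>/dev/null || python3 - <<'E'
import sys; sys.argv=['x','-0.03,-.1875,.253']; exec(open('go.py').read())
E
```

```text
t 0.1 F [-0.28 -0.08  0.  ] gap 1.0011527530910738 duct [-0.4064 -0.5754  0.2527]
t 0.1 F [-0.28 -0.08  0.  ] gap 1.0011527530910738 duct [-0.4064 -0.5754  0.2527]
-0.03,-.1875,.253 [-0.07 -0.    8.64] [ 4.304e-01 -3.270e-01  2.000e-04]
```

>>> drive_tool(deltas=[0, 0, 8.6, 0.43, -0.327, 0, 0, 0, 0, 8.6, 0.43, -0.327, 0, 0, 0, 0, 8.6, 0.43, -0.327, 0, 0, 0, 0, 8.6, 0.43, -0.327, 0, 0, 0, 0, 8.6, 0.43, -0.327, 0, 0, 0, 0, 8.6, 0.43, -0.327, 0, 0, 0, 0, 8.6, 0.43, -0.327, 0, 0, 0, 0, 8.6, 0.43, -0.327, 0, 0])

```text
time: 0.9
position: [0.4038, -0.2907, 0.2532]
eef_rot: [-0.0, 0.999, 0.05, -0.0]
contact_force: [0.8, -1.0, -0.9]
finger_gap: -0.001
```

>>> drive_tool(deltas=[0, 0, 0, 0, 0, 0, 0, 0, 0, 0, 0, 0, 0, 0])

```text
time: 1.1
position: [0.4034, -0.2916, 0.2531]
eef_rot: [-0.0, 0.999, 0.051, -0.0]
contact_force: [-0.2, -0.7, -0.0]
finger_gap: -0.002
```

```bash
sed -i 's/sys.argv\[1:\]/[b for b in sys.argv[1:] if b!="--"]/' go.py; python3 go.py -- -0.03,-.1875,.253
```

```text
t 1.1 F [-0.2  -0.73 -0.03] gap -0.002223839526976433 duct [-0.1277 -0.2879  0.2531]
-0.03,-.1875,.253 [-0.01  0.02  0.2 ] [ 9.800e-02 -1.001e-01  1.000e-04]
```

>>> drive_tool(deltas=[0, 0, 0.2, 0.098, -0.1, 0, 0, 0, 0, 0.2, 0.098, -0.1, 0, 0, 0, 0, 0.2, 0.098, -0.1, 0, 0, 0, 0, 0.2, 0.098, -0.1, 0, 0, 0, 0, 0.2, 0.098, -0.1, 0.05, 0, 0, 0, 0.2, 0.098, -0.1, 0.095, 0, 0, 0, 0.2, 0.098, -0.1, 0.106, 0, 0, 0, 0.2, 0.098, -0.1, 0.106, 0])

```text
time: 1.9
position: [0.4894, -0.1841, 0.1464]
eef_rot: [-0.001, 0.999, 0.047, -0.001]
contact_force: [0.2, 1.0, 1.0]
finger_gap: 0.003
```

```bash
python3 go.py -- -0.03,-.1875,.147
python3 - <<'E'
from plant import env,cams
import cv2
p,d=cams.get_image("wrist"); cv2.imwrite("pics/w1.png",p[:,:,::-1])
E
```

```text
t 1.9 F [0.21 1.   1.03] gap 0.003444146522996494 duct [-0.0315 -0.1895  0.1464]
-0.03,-.1875,.147 [-0.09  0.16 -0.25] [ 0.0015 -0.002  -0.0006]
```

View pics/w1.png

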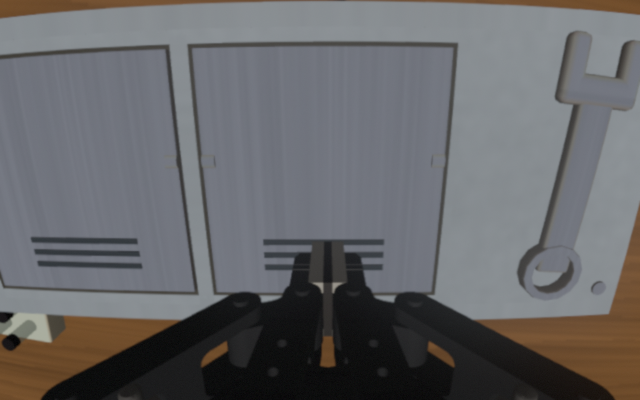

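The wrist view shows the shut fingertips centred above cover 1's ribs, near (325,255), with the wrench to the right and clear.

>>> drive_tool(deltas=[0, 0, 0, 0.001, -0.002, 0.01, 0, 0, 0, 0, 0.001, -0.002, 0.014, 0, 0, 0, 0, 0.001, -0.002, 0.016, 0, 0, 0, 0, 0.001, -0.002, 0.017, 0])

```text
time: 2.35
position: [0.4915, -0.1812, 0.1306]
eef_rot: [0.0, 0.999, 0.048, 0.0]
contact_force: [-0.1, 0.5, -0.5]
finger_gap: -0.001
```

>>> drive_tool(deltas=[0, 0, 0, 0, 0, 0.001, 0, 0, 0, 0, 0, 0, 0.001, 0])

```text
time: 2.55
position: [0.4914, -0.1812, 0.1294]
eef_rot: [0.0, 0.999, 0.048, 0.0]
contact_force: [0.1, -0.4, -0.3]
finger_gap: 0.001
```

>>> drive_tool(deltas=[0, 0, 0, 0, 0, 0.001, 0, 0, 0, 0, 0, 0, 0.001, 0])

```text
time: 2.75
position: [0.4913, -0.1812, 0.1282]
eef_rot: [-0.0, 0.999, 0.048, -0.0]
contact_force: [-1.0, -0.8, -0.0]
finger_gap: -0.001
```

>>> drive_tool(deltas=[0, 0, 0, 0, 0, 0.001, 0, 0, 0, 0, 0, 0, 0.001, 0])

```text
time: 2.95
position: [0.4913, -0.1812, 0.1272]
eef_rot: [-0.0, 0.999, 0.048, -0.0]
contact_force: [0.9, -0.6, -0.4]
finger_gap: -0.005
```

>>> drive_tool(deltas=[0, 0, 0, 0, 0, 0.001, 0, 0, 0, 0, 0, 0, 0.001, 0])

```text
time: 3.15
position: [0.4913, -0.1812, 0.1262]
eef_rot: [-0.0, 0.999, 0.048, -0.0]
contact_force: [-0.6, -0.1, 1.1]
finger_gap: 0.0
```

>>> drive_tool(deltas=[0, 0, 0, 0, 0, 0.001, 0, 0, 0, 0, 0, 0, 0.001, 0])

```text
time: 3.35
position: [0.4912, -0.1812, 0.1252]
eef_rot: [-0.0, 0.999, 0.048, -0.0]
contact_force: [-0.9, 0.3, 1.0]
finger_gap: -0.002
```

>>> drive_tool(deltas=[0, 0, 0, 0, 0, 0.0005, 0, 0, 0, 0, 0, 0, 0.0005, 0])

```text
time: 3.55
position: [0.4912, -0.1812, 0.1247]
eef_rot: [-0.0, 0.999, 0.048, -0.0]
contact_force: [-1.7, -0.5, 1.3]
finger_gap: -0.0
```

>>> drive_tool(deltas=[0, 0, 0, 0, 0, 0.001, 0, 0, 0, 0, 0, 0, 0.001, 0])

```text
time: 3.75
position: [0.4913, -0.1812, 0.1237]
eef_rot: [-0.0, 0.999, 0.048, -0.0]
contact_force: [-1.0, -0.1, 2.1]
finger_gap: 0.002
```

>>> drive_tool(deltas=[0, 0, 0, 0, 0, 0.0005, 0, 0, 0, 0, 0, 0, 0.0005, 0])

```text
time: 3.95
position: [0.4913, -0.1812, 0.1232]
eef_rot: [-0.0, 0.999, 0.048, -0.0]
contact_force: [-1.4, -0.3, 1.6]
finger_gap: -0.002
```

>>> drive_tool(deltas=[0, 0, 0, 0, 0, 0.001, 0, 0, 0, 0, 0, 0, 0.001, 0])

```text
time: 4.15
position: [0.4913, -0.1812, 0.1222]
eef_rot: [-0.0, 0.999, 0.048, 0.0]
contact_force: [-0.8, -0.0, 2.2]
finger_gap: 0.004
```

>>> drive_tool(deltas=[0, 0, 0, 0, 0, 0.001, 0, 0, 0, 0, 0, 0, 0.001, 0])

```text
time: 4.35
position: [0.4914, -0.1812, 0.1212]
eef_rot: [0.0, 0.999, 0.048, 0.0]
contact_force: [-0.5, -0.8, 2.2]
finger_gap: -0.001
```

Run:
```python
from plant import env,cams
import cv2
print(env.get_obs()['contact_force'])
p,d=cams.get_image("wrist"); cv2.imwrite("pics/w2.png",p[:,:,::-1])
```

```text
[-0.48721959 -0.79455364  2.24619476]
```

View pics/w2.png

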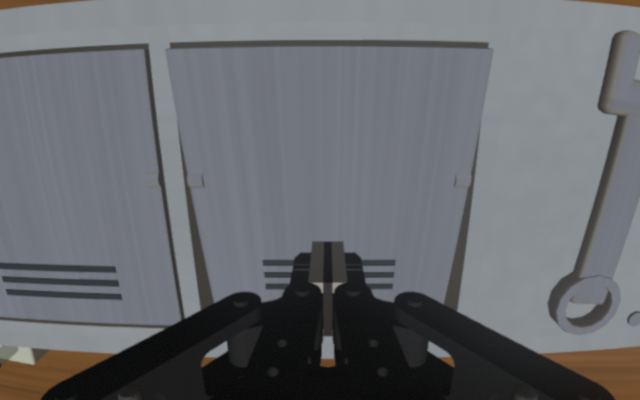

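Cover 1 rocks. In the wrist view dark wedges have opened along both its sides, near (195,270) and (460,270), while cover 2 stays flush. The force is steady at about 2 N, so I'm pushing on.

>>> drive_tool(deltas=[0, 0, 0, 0, 0, 0.003, 0, 0, 0, 0, 0, 0, 0.006, 0, 0, 0, 0, 0, 0, 0.009, 0, 0, 0, 0, 0, 0, 0.012, 0, 0, 0, 0, 0, 0, 0.015, 0, 0, 0, 0, 0, 0, 0.015, 0])

```text
time: 5.0
position: [0.491, -0.1811, 0.1057]
eef_rot: [-0.0, 0.999, 0.048, -0.0]
contact_force: [0.4, 0.2, 0.4]
finger_gap: -0.001
```

>>> drive_tool(deltas=[0, 0, 0, 0, 0, 0.003, 0, 0, 0, 0, 0, 0, 0.006, 0, 0, 0, 0, 0, 0, 0.009, 0, 0, 0, 0, 0, 0, 0.012, 0, 0, 0, 0, 0, 0, 0.012, 0])

```text
time: 5.5
position: [0.491, -0.1811, 0.0938]
eef_rot: [-0.0, 0.999, 0.048, -0.0]
contact_force: [1.0, 0.8, 0.8]
finger_gap: -0.003
```

```bash
python3 go.py
python3 - <<'E'
from plant import env,cams
import cv2
p,d=cams.get_image("wrist"); cv2.imwrite("pics/w3.png",p[:,:,::-1])
E
```

```text
t 5.5 F [1.04 0.83 0.83] gap -0.002673289248585225 duct [-0.0296 -0.1866  0.0938]
```

View pics/w3.png

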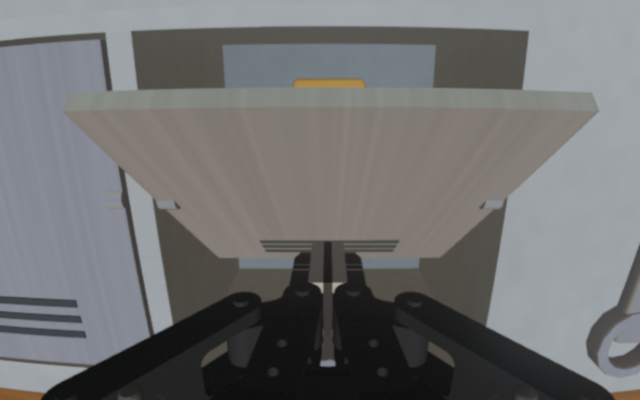

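>>> drive_tool(deltas=[0, 0, 0, 0, 0, 0.002, 0, 0, 0, 0, 0, 0, 0.004, 0, 0, 0, 0, 0, 0, 0.006, 0, 0, 0, 0, 0, 0, 0.006, 0])

```text
time: 5.95
position: [0.4912, -0.1812, 0.088]
eef_rot: [-0.0, 0.999, 0.048, -0.0]
contact_force: [-1.3, 0.1, -0.8]
finger_gap: -0.0
```

>>> drive_tool(deltas=[0, 0, 0, 0, 0, 0.001, 0, 0, 0, 0, 0, 0, 0.002, 0, 0, 0, 0, 0, 0, 0.002, 0])

```text
time: 6.25
position: [0.4913, -0.1812, 0.0862]
eef_rot: [-0.0, 0.999, 0.048, -0.0]
contact_force: [-0.4, 0.0, 0.2]
finger_gap: -0.001
```

>>> drive_tool(deltas=[0, 0, 0, 0, 0, 0.001, 0, 0, 0, 0, 0, 0, 0.001, 0])

```text
time: 6.45
position: [0.4913, -0.1812, 0.0852]
eef_rot: [-0.0, 0.999, 0.048, -0.0]
contact_force: [-0.9, 0.8, 2.0]
finger_gap: -0.002
```

```bash
python3 go.py
python3 - <<'E'
from plant import env,cams
import cv2
p,d=cams.get_image("wrist"); cv2.imwrite("pics/w4.png",p[:,:,::-1])
p,d=cams.get_image("scene"); cv2.imwrite("pics/s4.png",cv2.resize(p[60:260,120:440,::-1],None,fx=2.4,fy=2.4))
E
```

```text
t 6.45 F [-0.93  0.8   2.03] gap -0.0018027863786771934 duct [-0.0293 -0.1867  0.0852]
```

View pics/w4.png

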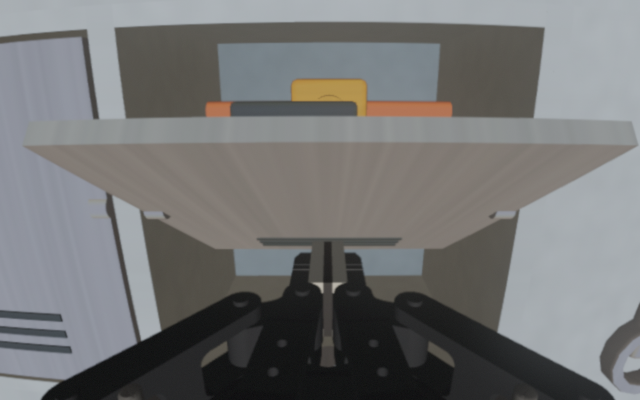

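View pics/s4.png

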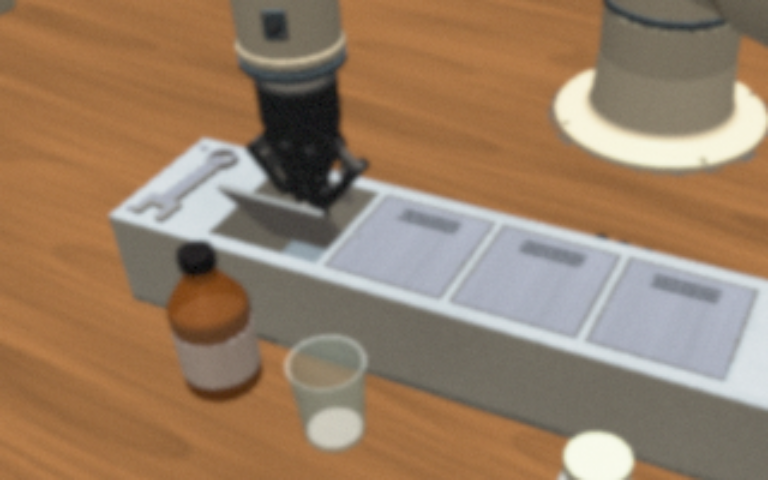

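The cover is nearly upright, with its rear edge near row 130 in the wrist view and the valve visible behind it. Next I'll measure its tilt from the wrist depth.

```bash
cat > tilt.py <<'E'
from plant import env,cams
from h import *
from scipy.spatial.transform import Rotation as Ro
o=env.get_obs();q=o['eef_rot'];R=Ro.from_quat([q[1],q[2],q[3],q[0]]).as_matrix()
p,d=cams.get_image("wrist"); c=cams.calibration("wrist"); H=c['hand_eye']
c2=dict(c); c2['R']=np.eye(3); c2['t']=np.zeros(3)
P=cloud(c2,d).reshape(-1,3)@H[:3,:3].T+H[:3,3]; P=w2d(P@R.T+o['position'])
P=P[(d.ravel()>0)&(abs(P[:,1]+.1875)<.053)&(P[:,2]>.108)&(P[:,2]<.142)&(P[:,0]>.0)&(P[:,0]<.06)]
f=P[:,[0,2]]; print('n',len(f),'z',np.percentile(f[:,1],[5,50,95]).round(4))
h=np.histogram(f[:,1],8)[1]
for a,b in zip(h[:-1],h[1:]):
    s=f[(f[:,1]>=a)&(f[:,1]<b)]; print(round((a+b)/2,4),np.percentile(s[:,0],[10,50,90]).round(4))
x0,y0=[v.item() for v in cv2.fitLine(f.astype(np.float32),cv2.DIST_HUBER,0,.001,.001)[:2]]; 
print('tilt',abs(np.arctan(y0/x0)))
E
python3 tilt.py
```

```text
n 26613 z [0.1114 0.1309 0.1413]
0.1101 [0.0103 0.0115 0.0126]
0.1144 [0.0132 0.0144 0.0156]
0.1186 [0.0161 0.0173 0.0185]
0.1229 [0.019  0.0202 0.0213]
0.1271 [0.0218 0.023  0.0242]
0.1314 [0.0247 0.0259 0.0271]
0.1356 [0.0276 0.0288 0.0299]
0.1399 [0.0305 0.0318 0.0331]
tilt 0.9758921755283805
```

>>> drive_tool(deltas=[0, 0, 0, 0, 0, 0.001, 0, 0, 0, 0, 0, 0, 0.001, 0])

```text
time: 6.8
position: [0.4913, -0.1812, 0.0842]
eef_rot: [-0.0, 0.999, 0.048, -0.0]
contact_force: [-0.6, 0.4, 1.6]
finger_gap: 0.003
```

>>> drive_tool(deltas=[0, 0, 0, 0, 0, 0.0005, 0, 0, 0, 0, 0, 0, 0.0005, 0])

```text
time: 7.0
position: [0.4913, -0.1812, 0.0837]
eef_rot: [-0.0, 0.999, 0.048, -0.0]
contact_force: [-1.0, 0.0, 2.1]
finger_gap: 0.0
```

```bash
python3 tilt.py|tail -1
```

```text
tilt 0.9943544393747259
```

Tilt is about 0.994, effectively at the stop. I'm withdrawing straight up.

>>> drive_tool(deltas=[0, 0, 0, -0.002, 0, -0.005, 0, 0, 0, 0, -0.003, 0, -0.015, 0, 0, 0, 0, -0.003, 0, -0.035, 0, 0, 0, 0, -0.003, 0, -0.06, 0, 0, 0, 0, -0.003, 0, -0.09, 0, 0, 0, 0, -0.003, 0, -0.12, 0, 0, 0, 0, -0.003, 0, -0.15, 0, 0, 0, 0, -0.003, 0, -0.15, 0])

```text
time: 7.85
position: [0.4898, -0.1822, 0.2382]
eef_rot: [0.002, 0.999, 0.048, 0.003]
contact_force: [0.0, -0.3, -0.5]
finger_gap: 0.002
```

>>> drive_tool(deltas=[0, 0, 0, 0, 0, 0, 0, 0, 0, 0, 0, 0, 0, 0, 0, 0, 0, 0, 0, 0, 0])

```text
time: 8.15
position: [0.4878, -0.1813, 0.233]
eef_rot: [-0.0, 0.999, 0.048, -0.001]
contact_force: [1.5, -1.1, 0.3]
finger_gap: -0.0
```

```bash
python3 tilt.py|tail -1
python3 - <<'E'
from plant import env,cams
from h import *
o=env.get_obs(); print(o['time'],o['contact_force'],np.abs(o['qd']).max())
ims=[]
for n in("scene","top"):
    p,d=cams.get_image(n); ims.append(p[60:310,120:490,::-1])
cv2.imwrite("pics/end.png",np.hstack(ims))
E
```

```text
tilt 0.9804431277520804
8.2 [-0.11149923  0.12255795  0.05467909] 0.003018583741977375
```

View pics/end.png

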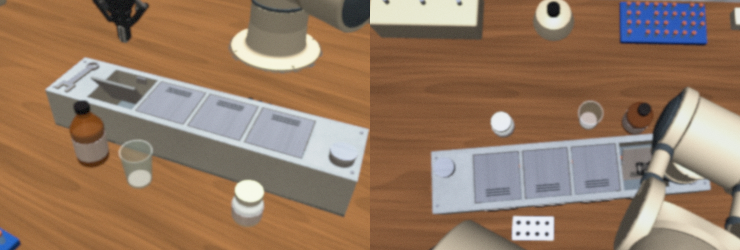

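Cover 1 stands open near (118,90) in the scene view, and the other three are flush. The wrench, tin, bottle, beaker, jar and rack are where they stood. The hand is well above the duct and touching nothing, so I'm handing in.

```bash
python3 -c "
from plant import env
print(env.hand_in())"
```

```text
the job is handed in; nothing more can be done
None
```

The unlatched cover was cover 1, at the duct's low-y end, and it now stands open. It was the first one I pressed: it rocked at about 2 N, so I never touched the other three. I pushed it down slowly, never reading more than about 2 N, then lifted the hand clear and handed in at about 8 s.

- **Tilt:** the wrist camera's depth gave about 0.99 rad at the end of the push and 0.98 rad after I withdrew. That small difference is probably measurement noise from the changed view. No rise in force marked the stop, so "fully open" rests on the measured angle.
- **Everything else:** in the last pictures covers 2–4 are flush, and the wrench, tin, rack, bottle, beaker and jar look unmoved. I checked this by eye only. The arm hid the screwdriver in the last top view, so I couldn't confirm its place, though the hand never came near it.
- **Hand:** it is about 10 cm above the deck, with the contact force reading near zero.

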